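Seat a filter in its nest and close the clip

TASK

Nudge the amber filter disc gently over the top of the aluminium nest with the fingertips until it drops into the round pocket and lies flat on the bottom, then push the clip's black knob round so that the clip swings fully over the seated filter. Only push: the filter is glass, so do not pick it up or squeeze it, and leave the loupe, the suction cup and the vial where they stand.

Things in the scene. Friction and masses are not known exactly. Their poses are not given: they have to be found in the camera images.
- nest: Fixed aluminium nest block, 116 x 112 mm (x, y), 55 mm high, on a 10 mm thick base plate of 134 x 128 mm. Origin: centre of its underside, z up. Its flat top face is 55 mm up; the pocket is at x +30, y -14 mm, the filter starts on the land at x below 0. A 5 mm thick, 6 mm high stop dowel stands at x +39, y +17 mm. Neighbouring fixtures are up to 106 mm high.
- pocket (a point): Centre of the round pocket's mouth, in the plane of the nest's top face. The pocket is 39 mm across and 7 mm deep, with a flat black floor and a 1 mm chamfer at the rim. Axes as the nest.
- filter: Loose mounted filter: black ring with amber glass, flat disc 36 mm in diameter, 6 mm thick, about 25 g. Origin: centre of its underside; z is its axis. It starts flat on the nest's top face. Seated, its underside is 7 mm below that face. Pushed at the pocket it tips in some 8 mm short of the pocket's centre and drops fully when its back edge has passed the rim.
- clip (a joint): Angle of the flat steel clip, rad: 0 = closed against its stop, arm along the nest's -y, nose 8 mm over the seated filter's rim; grows as it opens, clockwise from above (1.57: arm along the nest's -x; stop at 2.9). Arm 12 mm wide, 36 mm from pivot to nose, 1 to 6 mm above the face, so a filter not seated blocks it. Stays where left; about 1.3 N at the knob.
- clip_knob (a point): Middle of the clip's upright black knob, 10 mm in diameter, standing on the arm 24 mm from the pivot; the knob spans 6 to 24 mm above the nest's top face, this point is 15 mm above it. Moves with the clip.
- clip_pivot (a point): The clip's pivot axis, at the height of the nest's top face (at x = +30, y = +32 mm of the nest). The pivot's 11 mm wide screw head ends 10 mm above the face.
- loupe: Bystander: black stand loupe, 36 mm in diameter, 32 mm high, standing on the worktop. Origin: centre of its underside.
- suction_cup: Bystander: blue bellows suction cup with brass stem, 25 mm in diameter, 30 mm high, standing on the worktop. Origin: centre of its underside.
- vial: Bystander: small white vial with red cap, 21 mm in diameter, 46 mm high, standing on the worktop. Origin: centre of its underside.

How it is judged:
By the outcome, as a careful person would: the job done as asked, in the order asked, and still so for the second after the job is handed in, with the robot touching nothing.
It also fails if it takes over 48 s, if anything falls off the work surface, if the arm or the gripper's body presses on something with over 40 N, if the wrist force passes 120 N, or if a joint passes its speed limit or range.

ROBOT

A 6-joint arm with a two-finger parallel gripper is mounted at the origin on a cart in front of the work surface, level with it; the furniture and walls round the work are solid. World frame = base frame: x ahead of the robot, y to its left, z up, the work surface at z = 0. Lengths are in mm, angles in rad, forces in N, time in s.
With the tool pointing down it reaches from about 300 to 1000 mm from the base axis. Payload 5.1 kg.
Tool frame: the origin (TCP) lies at the centre of the arm's flange, where the gripper is bolted on; the fingertips stand 190 mm ahead of it and the grasp point (between the pads) lies 171 mm ahead of it; z points along the fingers, x is the direction in which the jaws open and shut, and the axes are right-handed (so a half turn about z gives the same grasp; the last joint's range is limited). The gripper opens to 95 mm and grips with 3 to 60 N. Pads are 20 mm wide; open, the fingers measure 119 mm over their backs; the gripper's body (75 mm by 180 mm) begins 59 mm behind the grasp point.
Start: joints at [-1.189, 0.124, 1.65, -0, 1.367, -0.083], TCP at [291.327, -581.047, 404.756] pointing down, gripper open.
Joint ranges: [-2.61, 2.61], [-1.02, 2.33], [0.03, 2.71], [-1.35, 4.49], [0.32, 2.68], [-2.91, 2.91]. Speed limits (rad/s): [2.57, 2.57, 3.14, 3.14, 3.14, 3.14].

INTERFACE

Orientations are given as [roll, pitch, yaw] about the fixed x, y, z axes, in that order (R = Rz(yaw) Ry(pitch) Rx(roll)).
In Python, from workcell import bot gives the robot as it stands.
- The arm moves only by the tool servo_tool, never from a script. Its argument "deltas" is text: rows parted by semicolons, each of 7 numbers parted by spaces: the shift along the tool's x, y, z scaled (see below), then the turn, a rotation vector about the tool's x, y, z scaled (see below), then the finger opening in mm, from 0 to 95.1. In form: dx dy dz ax ay az gripper; .... A call has 1 to 10 rows; each row shifts and turns the commanded pose from where the row before left it, along the tool's axes as they then stand; what a row does not reach is not made up. The controller multiplies each number of a shift by 0.03 m and each number of a turn by 4 degrees. A row lasts 1/12 s, in which the tool goes at most 41.7 mm and 7.16 degrees, less where a joint would pass 70% of its speed; a pose out of reach is approached as far as the arm can. A call with a number of a shift or a turn outside -1 to 1 is refused whole. A call with a gripper value outside its range is refused whole. The fingers move at their own pace and stop on an object; "newtons" is the grip in N (left out, the last holds). Time passes only in rows, so rows that do not move let the fingers close. It gives the time, the measured TCP pose, the force and the opening at its end, in the units of the state.
- bot.sense(): the state, without advancing time (a new reading comes with each control period).
- bot.get_image(name): name is "scene" or "side" or "wrist"; returns a dict with "pixels" (400x640x3 uint8, red, green, blue), "mtx" (3x3 intrinsics, pixels), "view" (4x4, takes a point from world to camera coordinates). Camera axes: x right, y up, looking along -z (the intrinsics and any distortion apply to the point x, -y, -z); pixel columns grow to the right and rows downward; lengths in mm; the calibration is good to about 2 mm. A picture is of the moment at which its call begins. There is no depth.
- bot.finish_job(): hands the job in, once; it reports no verdict.
The state is a dict: "clock": time; "joints": joint angles; "joint_vel": joint speeds; "effort": joint torques, N m; "eef_pos": TCP position; "tcp_rot": TCP orientation; "contact_force": force on the tool from outside, world axes, zero at the start; "ft_torque": the same for the moment, N m; "grip_width": finger opening in mm.
Only numpy, scipy, OpenCV 4.12 (cv2) and the standard library are available. Lean on these libraries where they do the work, as an engineer would, in place of code of your own. Each camera call takes 0.05 s, during which the arm holds its last target.

## Working session

There is one attempt and no reset: what is moved stays moved. The work goes in short steps, Python scripts to look and compute and a tool call to move; the robot and the scene stay as the last step left them, time stands still between calls to the robot, and variables do not carry over. Pictures are saved under pics/ and viewed, and the job is handed in when it is done.

Besides the shell and the picture viewer there is one more tool, called after ">>>" as name(argument=value, ...) on one line, values as JSON. servo_tool: Moves the arm, as the interface text tells. Its arguments: {"type":"object","properties":{"deltas":{"type":"string"},"newtons":{"type":"number"}},"required":["deltas"]}

```bash
ls; mkdir -p pics
python3 - <<'E'
from workcell import bot
import cv2
print(bot.sense())
for n in ["scene","side","wrist"]:
    d=bot.get_image(n); cv2.imwrite(f"pics/{n}0.png",d["pixels"][:,:,::-1]); print(n,d["mtx"],d["view"],[k for k in d])
E
```

```text
pics
{'clock': 0.0, 'joints': array([-1.18858453e+00,  1.24502885e-01,  1.65166839e+00, -7.01305538e-06,
        1.36747056e+00, -8.26294418e-02]), 'joint_vel': array([ 8.87074047e-05, -1.41602880e-03, -3.16640170e-04,  8.35535709e-04,
       -1.84432325e-03, -2.51217453e-04]), 'effort': array([ 7.02264224e-04, -4.17608821e+01, -3.59927952e+01,  7.74465152e-02,
        4.92869352e-02, -1.86978746e-04]), 'eef_pos': array([ 291.246689  , -580.82291047,  403.49139097]), 'tcp_rot': array([-3.14143037e+00,  2.04275848e-03, -1.10595350e+00]), 'contact_force': array([ 0.01990702,  0.00117432, -0.65010759]), 'ft_torque': array([ 0.03439492, -0.03987149, -0.00917468]), 'grip_width': 95.030248060002}
scene [[426.40324511   0.         329.44778516]
 [  0.         426.40324511 201.7933947 ]
 [  0.           0.           1.        ]] [[ 3.12657207e-01 -9.49851106e-01 -5.32424910e-03 -1.78812195e+02]
 [ 3.95613772e-01  1.25121935e-01  9.09853969e-01 -3.04923439e+02]
 [-8.63559618e-01 -2.86578747e-01  4.14894454e-01 -3.85239249e+02]
 [ 0.00000000e+00  0.00000000e+00  0.00000000e+00  1.00000000e+00]
[... 182 characters left out ...]
4743107e-01 -1.96941195e-02  3.33294392e+02]
 [ 5.58052060e-01 -4.28809455e-01  7.10422656e-01 -3.84252885e+02]
 [-5.80152760e-01  4.10500893e-01  7.03499674e-01 -7.10228656e+02]
 [ 0.00000000e+00  0.00000000e+00  0.00000000e+00  1.00000000e+00]] ['pixels', 'mtx', 'view']
wrist [[291.06291947   0.         319.44710553]
 [  0.         291.06291947 199.90120395]
 [  0.           0.           1.        ]] [[ 4.48437835e-01 -8.93810904e-01 -2.36138127e-03 -6.49130285e+02]
 [ 8.65529369e-01  4.34904910e-01 -2.48428322e-01  2.87515039e+01]
 [ 2.23074920e-01  1.09360814e-01  9.68647404e-01 -3.90776793e+02]
 [ 0.00000000e+00  0.00000000e+00  0.00000000e+00  1.00000000e+00]] ['pixels', 'mtx', 'view']
```

View pics/scene0.png

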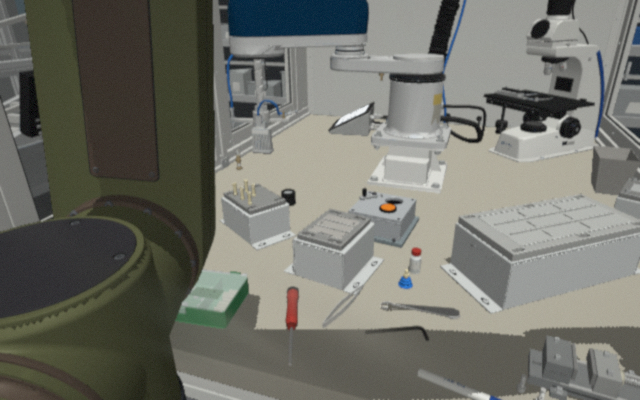

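View pics/side0.png

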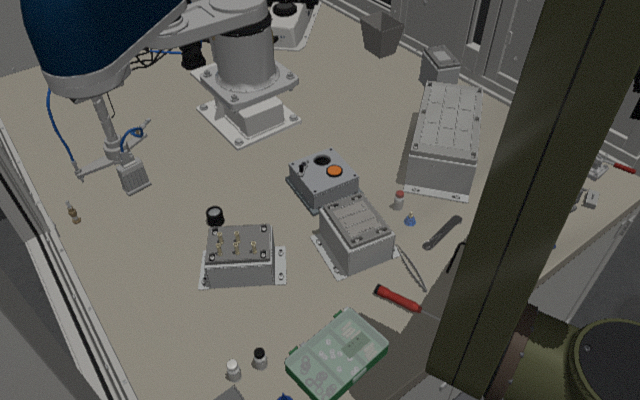

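View pics/wrist0.png

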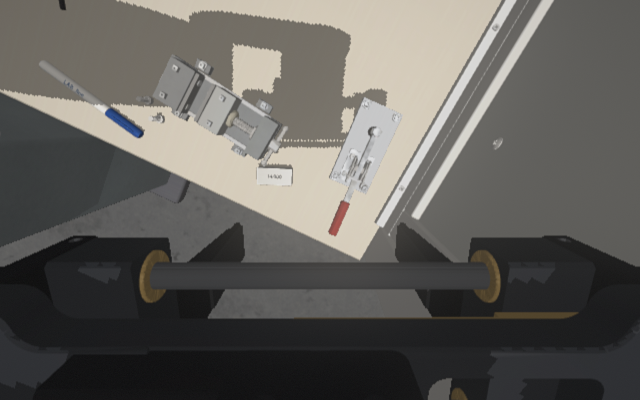

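Run:
```python
import cv2
a=cv2.imread("pics/scene0.png")[170:260,330:440]; b=cv2.imread("pics/side0.png")[130:230,270:380]
cv2.imwrite("pics/zs.png",cv2.resize(a,None,fx=7,fy=6.5,interpolation=cv2.INTER_CUBIC))
cv2.imwrite("pics/zd.png",cv2.resize(b,None,fx=6,fy=6,interpolation=cv2.INTER_CUBIC))
```

```text
(no output)
```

View pics/zs.png

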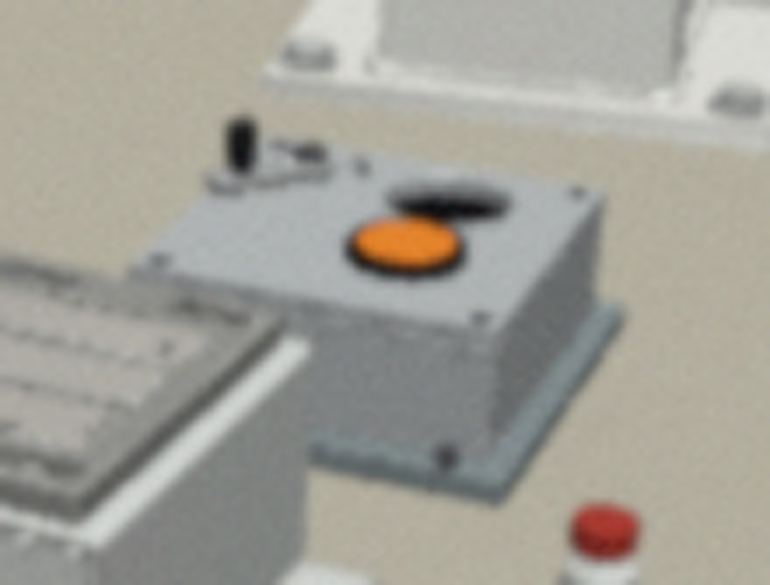

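View pics/zd.png

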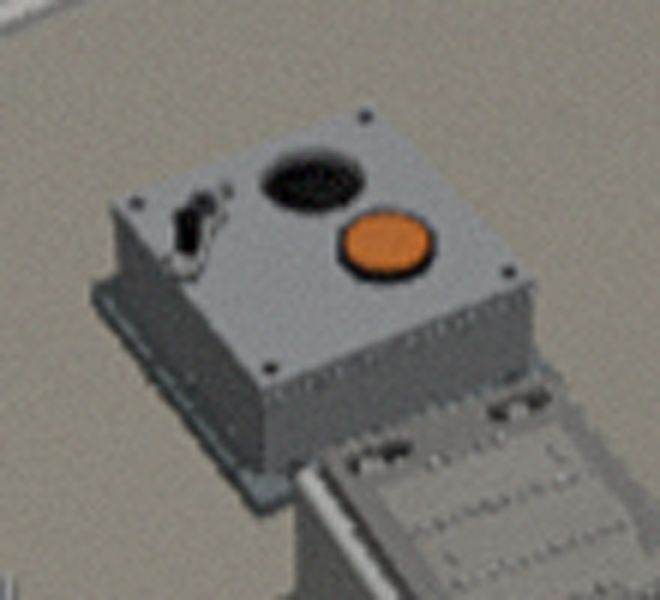

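```bash
cat > h.py <<'E'
import numpy as np, cv2
from scipy.optimize import least_squares
def proj(d,P):
    P=np.atleast_2d(P); v=d["view"]; q=P@v[:3,:3].T+v[:3,3]; q=q*[1,-1,-1]
    p=q@d["mtx"].T; return p[:,:2]/p[:,2:]
def ray(d,uv,z):
    v=d["view"];R=v[:3,:3];c=-R.T@v[:3,3]
    a=np.linalg.inv(d["mtx"])@[uv[0],uv[1],1]; r=R.T@(a*[1,-1,-1]); return c+r*(z-c[2])/r[2]
def nest2w(n,P):
    P=np.atleast_2d(P).astype(float); c,s=np.cos(n[2]),np.sin(n[2])
    return np.c_[n[0]+c*P[:,0]-s*P[:,1],n[1]+s*P[:,0]+c*P[:,1],P[:,2]]
E
python3 - <<'E'
from workcell import bot
from h import *
S=bot.get_image("scene");D=bot.get_image("side")
import pickle; pickle.dump((S,D),open("cams.pkl","wb"))
sp=lambda x,y:(330+x/7-.4,170+y/6.5-.4); dp=lambda x,y:(270+x/6-.4,130+y/6-.4)
top=[(58,56,55),(58,-56,55),(-58,-56,55),(-58,56,55)]
Dp=np.array([dp(112,205),dp(372,105),dp(537,282),dp(268,382)])
Sp=np.array([sp(605,195),sp(490,335),sp(135,275)])
def f(n):
    return np.r_[(proj(D,nest2w(n,top))-Dp).ravel(),(proj(S,nest2w(n,top[1:]))-Sp).ravel()]
for y0 in (0,):
    g=ray(D,dp(322,243),55); r=least_squares(f,[g[0],g[1],y0]); print(g,r.x,r.cost); print(r.fun.round(2))
n=r.x
def w2n(p): c,s=np.cos(n[2]),np.sin(n[2]);d=p[:2]-n[:2];return np.array([c*d[0]+s*d[1],-s*d[0]+c*d[1]]).round(1)
print("filter",w2n(ray(D,dp(387,243),61)),w2n(ray(S,sp(408,243),61)))
print("pocket",w2n(ray(D,dp(313,182),55)),w2n(ray(S,sp(447,202),55)))
print("knob",w2n(ray(D,dp(187,208),79)),w2n(ray(S,sp(241,122),79)), w2n(ray(D,dp(187,232),70)))
print("pivot",w2n(ray(D,dp(203,200),65)),w2n(ray(S,sp(312,150),65)))
print("pocket W",nest2w(n,(30,-14,55)))
E
```

```text
[657.90498909 -90.26843359  55.        ] [ 6.58634447e+02 -9.13036246e+01 -1.22492621e-01] 3.870166524882401
[ 0.27 -0.42  0.38 -0.06  0.39 -0.28 -0.26  1.57 -0.04 -0.78  1.03 -0.31
 -0.93 -1.4 ]
filter [-18.7 -15.9] [-19.8 -17.1]
pocket [ 30.5 -13.2] [ 28.2 -14.3]
knob [16.4 46.3] [12.3 48.4] [14.2 47.9]
pivot [31.9 32. ] [30.1 30.9]
pocket W [[ 686.69905044 -108.86432061   55.        ]]
```

Run:
```python
import pickle
from h import *
S,D=pickle.load(open("cams.pkl","rb"))
for nme,d,uv,z in [("base corner front",D,(240,147),0),("base left",D,(200,115),0),("tool tip box",D,(135,190),0),("block",D,(360,270),0),("blockcorner top far-left",D,(322,208),90),("block top S",S,(375,240),90),("loupe",D,(214,222),0),("vial",D,(398,206),0),("cup",D,(410,224),0),("bigblk",D,(408,180),0),("bigblk top",D,(412,140),100)]:
    print(nme,ray(d,uv,z).round())
print("cam S",-S["view"][:3,:3].T@S["view"][:3,3],"D",-D["view"][:3,:3].T@D["view"][:3,3])
# match blue arm joint: triangulate: scene (345,45) blue arm end; side (100,70)?
from workcell import bot
W=bot.get_image("wrist");v=W["view"];c=-v[:3,:3].T@v[:3,3]
s=bot.sense();from scipy.spatial.transform import Rotation as Ro
R=Ro.from_euler("xyz",s["tcp_rot"]).as_matrix();print("wristcam in tool",R.T@(c-s["eef_pos"]),R.round(2),s["eef_pos"],s["clock"])
n=[658.6,-91.3,-.1225]
print(nest2w(n,[(-18.7-15-10-4,-16.3,55),(-19,-16.3,55)]))
```

```text
base corner front [903. -15.   0.]
base left [1.088e+03 1.000e+00 0.000e+00]
tool tip box [915. 253.  -0.]
block [432.  -9.   0.]
blockcorner top far-left [540.   1.  90.]
block top S [ 444. -121.   90.]
loupe [717. 157.  -0.]
vial [ 515. -185.    0.]
cup [ 461. -169.    0.]
bigblk [ 562. -260.    0.]
bigblk top [ 578. -272.  100.]
cam S [-156.13822498 -242.09373168  436.31738829] D [1.34377094e-01 3.94994592e+02 7.79191523e+02]
wristcam in tool [  0.23649745 -69.37916706  19.66953761] [[ 0.45 -0.89 -0.  ]
 [-0.89 -0.45  0.  ]
 [-0.   -0.   -1.  ]] [ 291.30917316 -580.98355484  404.32673083] 0.3
[[ 609.26569194 -101.64920518   55.        ]
 [ 637.7506214  -105.15616873   55.        ]]
```

>>> servo_tool(deltas="0 0 0 0 0 0.935 20; 0 0 0 0 0 0.935 20; 0 0 0 0 0 0.935 20; 0 0 0 0 0 0.935 20; 0 0 0 0 0 0.935 20; 0 0 0 0 0 0.935 20; 0 0 0 0 0 0.935 20; 0 0 0 0 0 0.935 20; 0 0 0 0 0 0.935 20")

```text
clock: 1.05
eef_pos: [291.3, -581.0, 404.6]
tcp_rot: [3.141, 0.0, -1.697]
contact_force: [-0.1, 0.5, -0.5]
grip_width: 40.6
```

>>> servo_tool(deltas="-0.5 -0.25 0 0 0 0 20; -0.9 -0.45 0 0 0 0 20; -0.9 -0.45 0 0 0 0 20; -0.9 -0.45 0 0 0 0 20; -0.9 -0.45 0 0 0 0 20; -0.9 -0.45 0 0 0 0 20; -0.9 -0.45 0 0 0 0 20; -0.9 -0.45 0 0 0 0 20; -0.9 -0.45 0 0 0 0 20; -0.9 -0.45 0 0 0 0 20")

```text
clock: 1.88
eef_pos: [451.6, -338.6, 404.8]
tcp_rot: [-3.141, 0.0, -1.692]
contact_force: [0.3, -0.3, -0.1]
grip_width: 20.2
```

>>> servo_tool(deltas="-0.9 -0.45 0 0 0 0 20; -0.9 -0.45 0 0 0 0 20; -0.9 -0.45 0 0 0 0 20; -0.9 -0.45 0 0 0 0 20; -0.9 -0.45 0 0 0 0 20; -0.9 -0.45 0 0 0 0 20; -0.9 -0.45 0 0 0 0 20; -0.5 -0.25 0 0 0 0 20; 0 0 0 0 0 0 20; 0 0 0 0 0 0 20")

```text
clock: 2.72
eef_pos: [577.2, -149.5, 404.6]
tcp_rot: [3.141, -0.0, -1.69]
contact_force: [0.3, 0.2, -0.9]
grip_width: 19.9
```

Run:
```python
from workcell import bot
import cv2,pickle
print(bot.sense())
d=bot.get_image("wrist"); cv2.imwrite("pics/w1.png",d["pixels"][:,:,::-1]);pickle.dump(d,open("w1.pkl","wb"))
d=bot.get_image("side"); cv2.imwrite("pics/d1.png",d["pixels"][:,:,::-1])
```

```text
{'clock': 2.7167, 'joints': array([-3.43423526e-01,  6.59996649e-03,  1.77356639e+00, -2.64840796e-04,
        1.36188447e+00,  1.34699630e+00]), 'joint_vel': array([-3.44413045e-02, -5.11330544e-03,  6.85754464e-03, -5.15973087e-03,
        9.52917533e-05,  4.91381612e-04]), 'effort': array([ 1.02492325e+00, -3.62507772e+01, -3.62698567e+01,  1.37727815e-01,
       -8.80660093e-02,  2.15333572e-02]), 'eef_pos': array([ 577.20081224, -149.50739307,  404.62109844]), 'tcp_rot': array([ 3.14108840e+00, -1.50909301e-04, -1.69036480e+00]), 'contact_force': array([ 0.25390472,  0.22894992, -0.88953579]), 'ft_torque': array([0.00876157, 0.03924611, 0.02898679]), 'grip_width': 19.887861667729013}
```

View pics/w1.png

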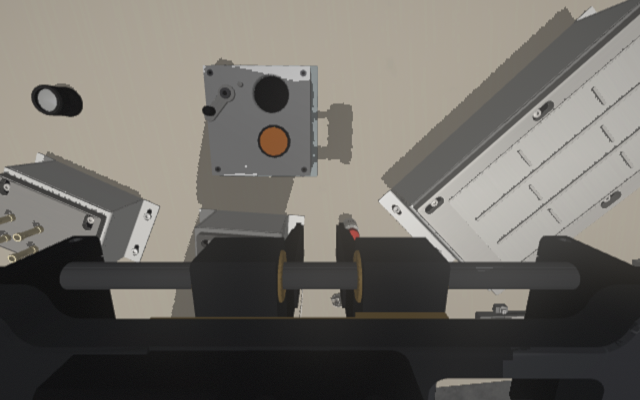

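View pics/d1.png

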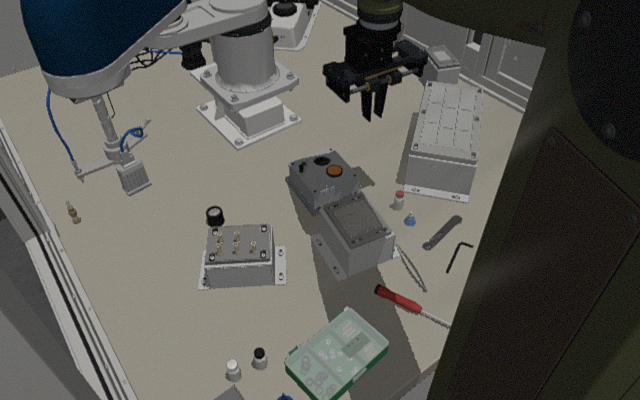

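Run:
```python
import cv2
a=cv2.imread("pics/w1.png")[50:190,190:330]
cv2.imwrite("pics/w1z.png",cv2.resize(a,None,fx=4.25,fy=4.25,interpolation=cv2.INTER_CUBIC))
```

```text
(no output)
```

View pics/w1z.png

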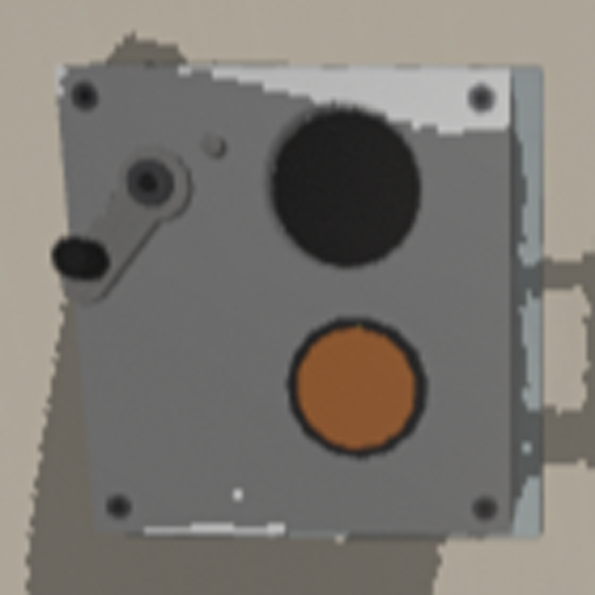

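Run:
```python
import pickle
from h import *
W=pickle.load(open("w1.pkl","rb"))
wp=lambda x,y:(190+x/4.25-.4,50+y/4.25-.4)
top=[(58,56,55),(58,-56,55),(-58,-56,55),(-58,56,55)]
P=np.array([wp(57,66),wp(511,66),wp(513,535),wp(95,533)])
f=lambda n:(proj(W,nest2w(n,top))-P).ravel()
r=least_squares(f,[658,-91,-.12]);n=r.x;print(n,r.fun.round(2))
def w2n(p): c,s=np.cos(n[2]),np.sin(n[2]);d=p[:2]-n[:2];return np.array([c*d[0]+s*d[1],-s*d[0]+c*d[1]]).round(1)
for k,uv,z in [("filter",(357,387),61),("pocket",(346,187),55),("pivot",(151,182),65),("knob",(72,257),79),("clipnose",(88,295),61)]:
    p=ray(W,wp(*uv),z);print(k,p.round(1),w2n(p))
```

```text
[ 6.56550702e+02 -9.24963978e+01 -1.24105195e-01] [-0.25 -0.09 -0.03  0.46 -0.14 -0.23  0.45 -0.22]
filter [ 635.7 -106.4   61. ] [-19.  -16.4]
pocket [ 684.7 -110.5   55. ] [ 30.1 -14.4]
pivot [690.3 -64.9  65. ] [30.1 31.6]
knob [674.1 -47.1  79. ] [11.8 47.3]
clipnose [666.3 -42.6  61. ] [ 3.5 50.8]
```

>>> servo_tool(deltas="-0.56 -0.26 0.3 0 0 0 20; -0.56 -0.26 0.3 0 0 0 20; -0.56 -0.26 0.3 0 0 0 20; 0 0 0.75 0 0 0 20; 0 0 0.75 0 0 0 20; 0 0 0.75 0 0 0 20; 0 0 0.75 0 0 0 20; 0 0 0.75 0 0 0 20; 0 0 0 0 0 0 20; 0 0 0 0 0 0 20")

```text
clock: 3.65
eef_pos: [605.6, -104.5, 264.0]
tcp_rot: [3.138, 0.0, -1.695]
contact_force: [0.6, 1.0, 0.4]
grip_width: 19.9
```

Run:
```python
from workcell import bot
import cv2,pickle
print(bot.sense()["eef_pos"],bot.sense()["tcp_rot"])
d=bot.get_image("wrist"); cv2.imwrite("pics/w2.png",d["pixels"][:,:,::-1]);pickle.dump(d,open("w2.pkl","wb"))
d=bot.get_image("side"); cv2.imwrite("pics/d2.png",cv2.resize(d["pixels"][100:240,240:440,::-1],None,fx=4,fy=4,interpolation=2))
```

```text
[ 605.58896845 -104.46994022  264.00223111] [ 3.13826167e+00  3.44690100e-04 -1.69481868e+00]
```

View pics/w2.png

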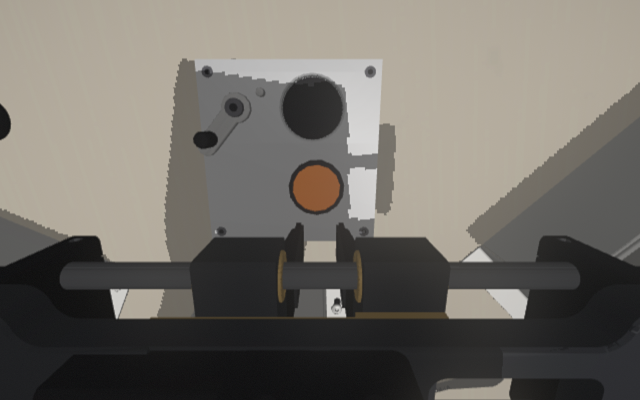

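View pics/d2.png

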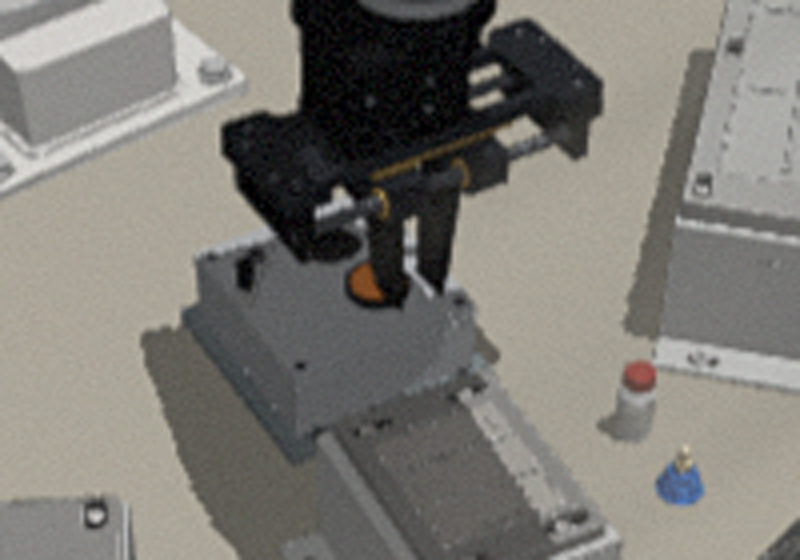

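Run:
```python
import pickle
from h import *
from scipy.spatial.transform import Rotation as Ro
W=pickle.load(open("w2.pkl","rb"))
R=Ro.from_euler("xyz",[3.13826,0.0003,-1.6948]).as_matrix();t=np.array([605.6,-104.5,264.0])
T=np.array([(10,-10,190),(-10,-10,190),(22,-10,190),(-22,-10,190),(10,10,190)],float)
print(proj(W,T@R.T+t).round(1))
for k,uv,z in [("filter",(316.3,187.5),61),("pocket",(312.5,106.5),55),("knob",(203,140),79)]:
    p=ray(W,uv,z);print(k,p.round(1),"tool",(R.T@(p-t)).round(1))
a=cv2.imread("pics/w2.png")[140:260,240:400];cv2.imwrite("pics/w2z.png",cv2.resize(a,None,fx=5,fy=5,interpolation=2))
```

```text
[[335.2 224.6]
 [302.9 224.6]
 [354.6 224.6]
 [283.4 224.6]
 [334.8 254.4]]
filter [ 635.6 -106.4   61. ] tool [ -1.8 -30.7 202.9]
pocket [ 685.5 -110.3   55. ] tool [ -4.1 -80.7 208.7]
knob [674.  -47.9  79. ] tool [-64.6 -61.5 184.8]
```

View pics/w2z.png

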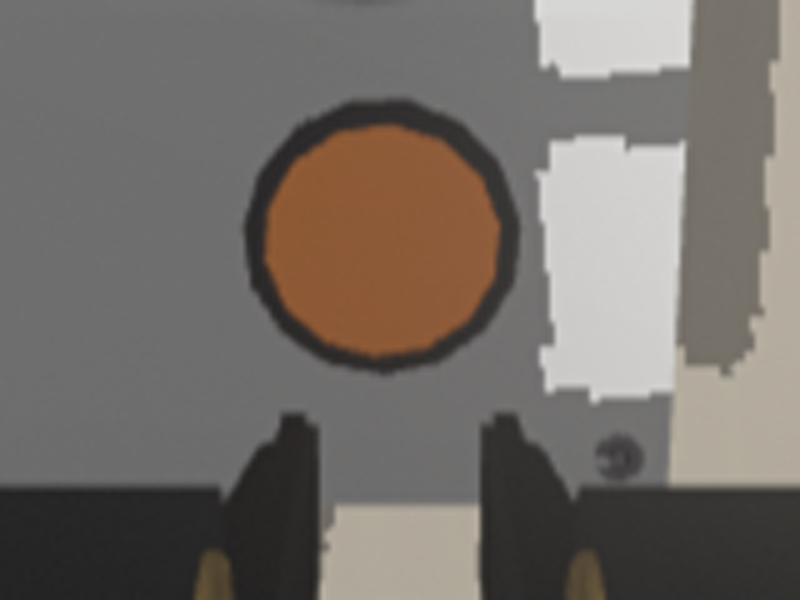

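>>> servo_tool(deltas="-0.06 0 0.25 0 0 0 20; 0 0 0.2 0 0 0 20; 0 0 0.05 0 0 0 20; 0 0 0.017 0 0 0 20; 0 0 0.017 0 0 0 20; 0 0 0 0 0 0 20; 0 0 0 0 0 0 20")

```text
clock: 4.33
eef_pos: [606.8, -101.8, 249.4]
tcp_rot: [-3.141, -0.0, -1.693]
contact_force: [0.3, 1.1, 0.7]
grip_width: 19.4
```

Run:
```python
from workcell import bot
import cv2,pickle
s=bot.sense();print(s["eef_pos"],s["tcp_rot"],s["contact_force"])
d=bot.get_image("wrist"); cv2.imwrite("pics/w3.png",cv2.resize(d["pixels"][140:260,240:400,::-1],None,fx=5,fy=5,interpolation=2))
d=bot.get_image("side"); cv2.imwrite("pics/d3.png",cv2.resize(d["pixels"][130:230,270:380,::-1],None,fx=6,fy=6,interpolation=2))
```

```text
[ 606.83349978 -101.82292588  249.39462983] [-3.14134429e+00 -4.82605571e-05 -1.69335936e+00] [0.25816989 1.10730794 0.6827314 ]
```

View pics/w3.png

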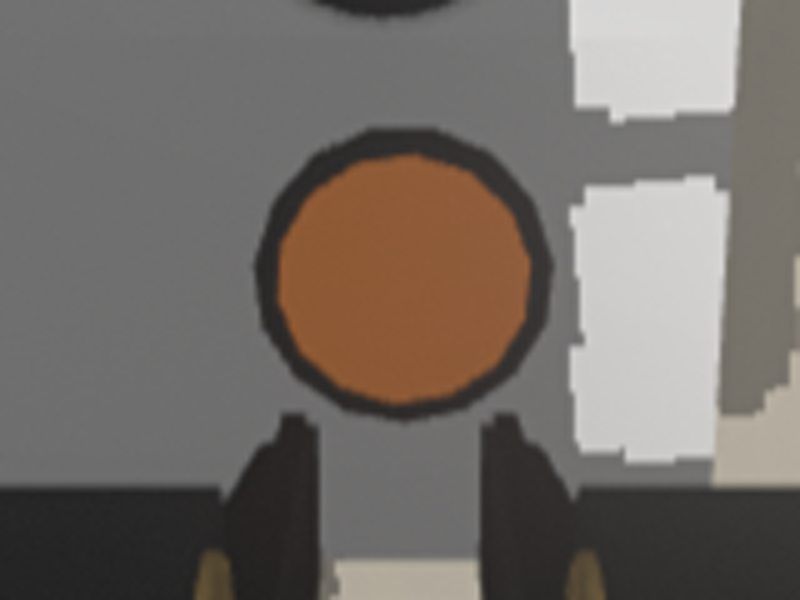

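View pics/d3.png

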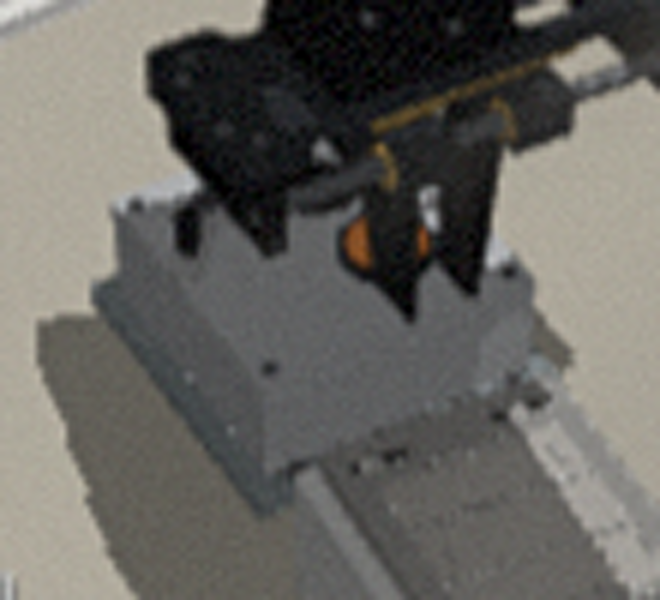

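>>> servo_tool(deltas="0 0 0.04 0 0 0 20; 0 0 0.04 0 0 0 20; 0 0 0 0 0 0 20; 0 -0.05 0 0 0 0 20; 0 -0.05 0 0 0 0 20; 0 -0.05 0 0 0 0 20; 0 -0.05 0 0 0 0 20; 0 -0.05 0 0 0 0 20; 0 -0.05 0 0 0 0 20")

```text
clock: 5.18
eef_pos: [615.9, -103.0, 246.8]
tcp_rot: [3.142, 0.0, -1.693]
contact_force: [0.2, 0.5, -0.7]
grip_width: 20.1
```

```bash
cat > look.py <<'E'
from workcell import bot
import cv2,pickle,sys
k=sys.argv[1]
s=bot.sense();print(s["clock"],s["eef_pos"],s["tcp_rot"],s["contact_force"])
d=bot.get_image("wrist"); pickle.dump((d,s),open(f"w{k}.pkl","wb")); cv2.imwrite(f"pics/w{k}.png",cv2.resize(d["pixels"][60:260,180:440,::-1],None,fx=3,fy=3,interpolation=2))
E
python3 look.py 4
```

```text
5.1833 [ 615.85335953 -102.96161869  246.8112455 ] [ 3.14154494e+00  1.84419733e-05 -1.69342172e+00] [ 0.21812233  0.507301   -0.74615321]
```

View pics/w4.png

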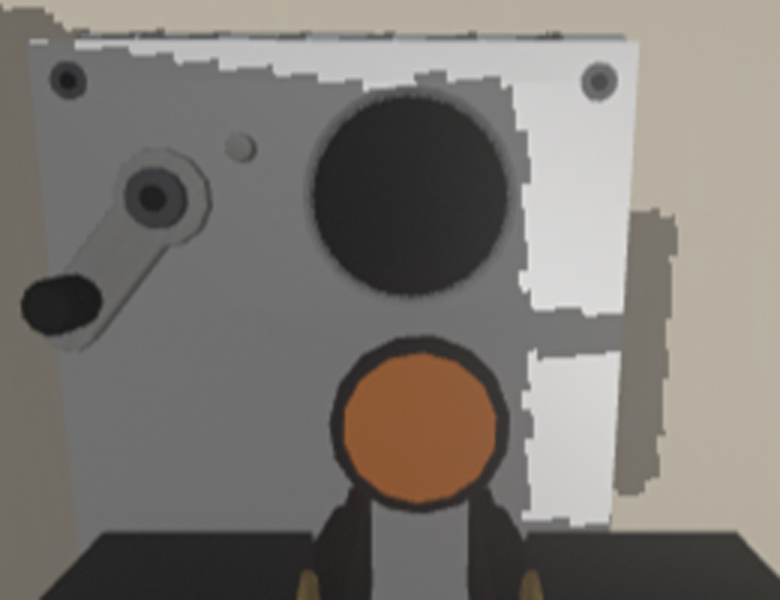

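```bash
cat > rel.py <<'E'
import pickle,sys
from h import *
from scipy.spatial.transform import Rotation as Ro
def rel(k,pts):
    W,s=pickle.load(open(f"w{k}.pkl","rb")); R=Ro.from_euler("xyz",s["tcp_rot"]).as_matrix()
    for nme,x,y,z in pts:
        p=ray(W,(180+x/3-.33,60+y/3-.33),z);print(nme,p.round(1),"tool",(R.T@(p-s["eef_pos"])).round(1))
E
python3 -c "
from rel import *
rel(4,[('filter',420,423,61),('pocket',409,195,55),('pivot',155,197,65),('knobtop',48,304,79),('nose',80,345,61)])"
```

```text
filter [ 642.  -106.6   61. ] tool [  0.4 -26.4 185.8]
pocket [ 685.4 -109.8   55. ] tool [ -1.7 -69.8 191.8]
pivot [690.6 -64.5  65. ] tool [-47.3 -69.5 181.8]
knobtop [675.  -47.1  79. ] tool [-62.7 -51.9 167.8]
nose [665.3 -43.6  61. ] tool [-65.  -41.9 185.8]
```

>>> servo_tool(deltas="-0.004 -0.06 0 0 0 0 20; -0.004 -0.07 0 0 0 0 20; -0.004 -0.07 0 0 0 0 20; -0.004 -0.07 0 0 0 0 20; -0.004 -0.07 0 0 0 0 20; -0.004 -0.07 0 0 0 0 20; -0.004 -0.07 0 0 0 0 20; -0.004 -0.07 0 0 0 0 20; -0.004 -0.07 0 0 0 0 20; -0.004 -0.07 0 0 0 0 20")

```text
clock: 6.07
eef_pos: [636.6, -104.3, 246.8]
tcp_rot: [3.142, 0.0, -1.693]
contact_force: [0.5, -0.8, -0.6]
grip_width: 20.0
```

>>> servo_tool(deltas="-0.004 -0.06 0 0 0 0 20; -0.004 -0.06 0 0 0 0 20; -0.004 -0.06 0 0 0 0 20; -0.004 -0.06 0 0 0 0 20; -0.004 -0.06 0 0 0 0 20; -0.004 -0.06 0 0 0 0 20; 0 0 0 0 0 0 20")

```text
clock: 6.65
eef_pos: [647.5, -104.9, 246.9]
tcp_rot: [-3.141, 0.0, -1.693]
contact_force: [-0.4, -0.2, -0.5]
grip_width: 19.5
```

```bash
python3 look.py 5
```

```text
6.65 [ 647.47226694 -104.91753837  246.89262508] [-3.14129100e+00  1.37087801e-05 -1.69347069e+00] [-0.42257098 -0.16817159 -0.53849962]
```

View pics/w5.png

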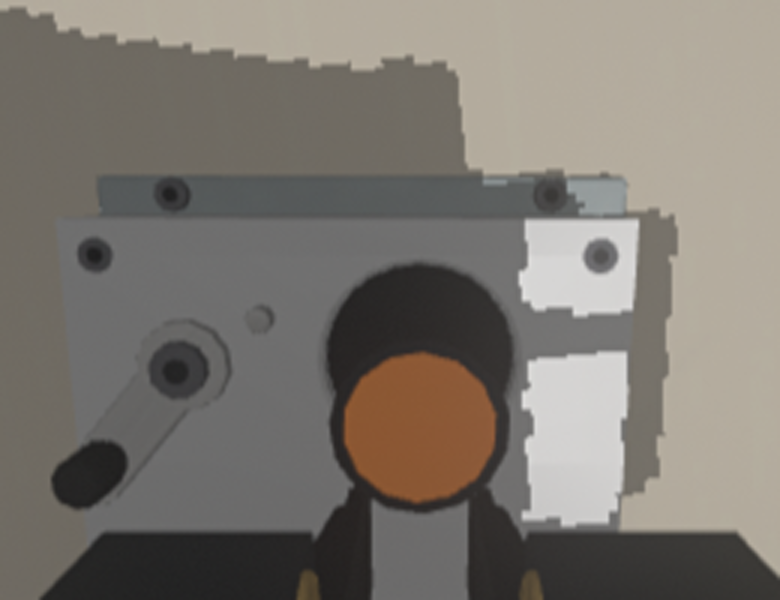

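>>> servo_tool(deltas="0 -0.04 0 0 0 0 20; 0 -0.04 0 0 0 0 20; 0 -0.04 0 0 0 0 20; 0 -0.04 0 0 0 0 20; 0 -0.04 0 0 0 0 20; 0 -0.04 0 0 0 0 20; 0 -0.04 0 0 0 0 20; 0 -0.04 0 0 0 0 20; 0 -0.04 0 0 0 0 20; 0 -0.04 0 0 0 0 20")

```text
clock: 7.53
eef_pos: [659.2, -106.4, 246.8]
tcp_rot: [3.142, 0.0, -1.693]
contact_force: [1.2, 0.1, 0.1]
grip_width: 19.8
```

```bash
python3 look.py 6
```

```text
7.5333 [ 659.19645667 -106.35683767  246.78633706] [ 3.14156308e+00  1.46681855e-05 -1.69342811e+00] [1.1535782  0.13002495 0.10764561]
```

View pics/w6.png

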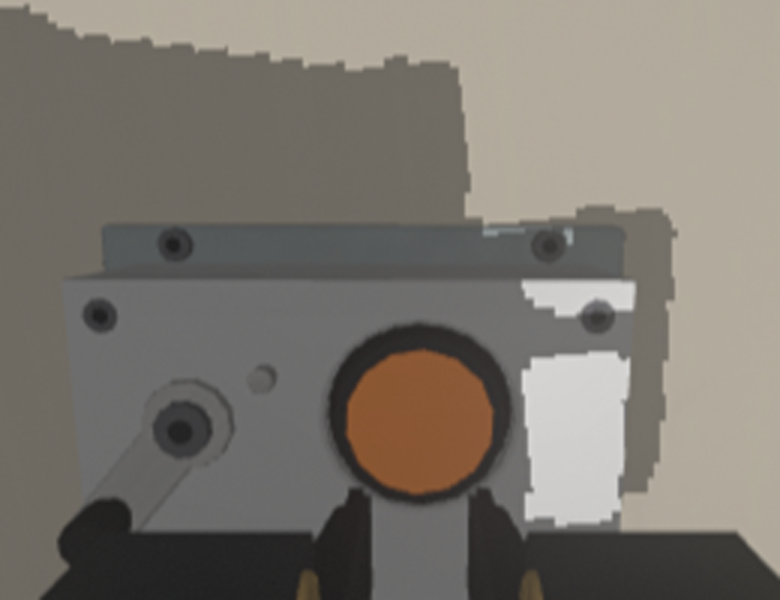

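>>> servo_tool(deltas="0 -0.025 0 0 0 0 20; 0 -0.025 0 0 0 0 20; 0 0 0 0 0 0 20; 0 0 0 0 0 0 20")

```text
clock: 7.92
eef_pos: [660.6, -106.5, 246.9]
tcp_rot: [-3.142, 0.0, -1.693]
contact_force: [-0.2, 0.5, -0.5]
grip_width: 20.3
```

```bash
python3 look.py 7
```

```text
7.9167 [ 660.6120472  -106.52909123  246.86623101] [-3.14151246e+00  8.34770619e-06 -1.69344212e+00] [-0.24724484  0.54383542 -0.50997303]
```

View pics/w7.png

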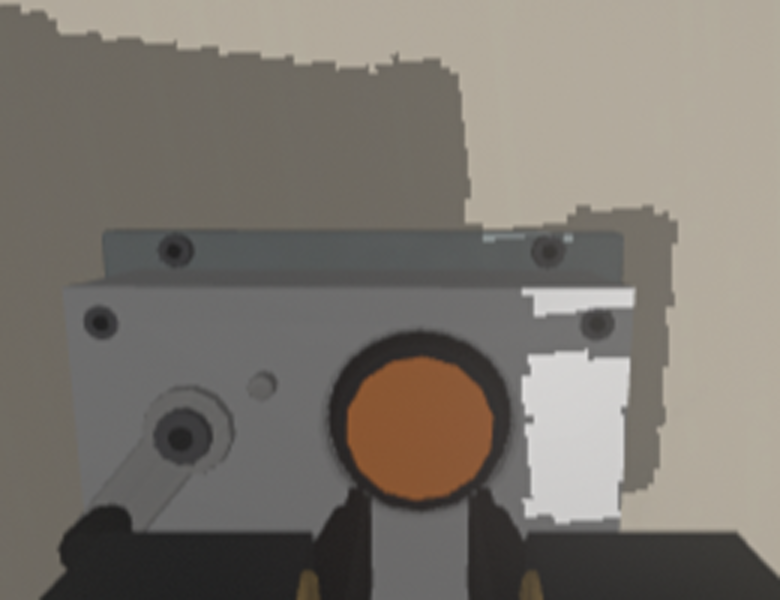

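>>> servo_tool(deltas="0 0.02 -0.1 0 0 0 20; 0 0 -0.5 0 0 0 20; 0 0 -0.66 0 0 0 20; -0.675 -0.054 0 0 0 0 0; -0.675 -0.054 0 0 0 0 0; -0.675 -0.054 0 0 0 0 0; -0.675 -0.054 0 0 0 0 0; 0 -0.02 0 0 0 0 0; 0 0 0 0 0 0 0; 0 0 0 0 0 0 0", newtons=5)

```text
clock: 8.8
eef_pos: [677.0, -27.3, 285.5]
tcp_rot: [-3.141, -0.0, -1.693]
contact_force: [-0.4, 0.4, -0.4]
grip_width: 0.4
```

```bash
cat > look2.py <<'E'
from workcell import bot
import cv2,pickle,sys
k=sys.argv[1]
s=bot.sense();print(s["clock"],s["eef_pos"],s["tcp_rot"],s["contact_force"],s["grip_width"])
d=bot.get_image("wrist"); pickle.dump((d,s),open(f"w{k}.pkl","wb")); cv2.imwrite(f"pics/w{k}.png",d["pixels"][:,:,::-1])
d=bot.get_image("side"); cv2.imwrite(f"pics/d{k}.png",cv2.resize(d["pixels"][120:230,250:390,::-1],None,fx=5,fy=5,interpolation=2))
E
python3 look2.py 8
```

```text
8.8 [676.98074673 -27.34654956 285.53963472] [-3.14065170e+00 -4.33082649e-04 -1.69342915e+00] [-0.4124303   0.42315116 -0.35513255] 0.42960870029874
```

View pics/w8.png

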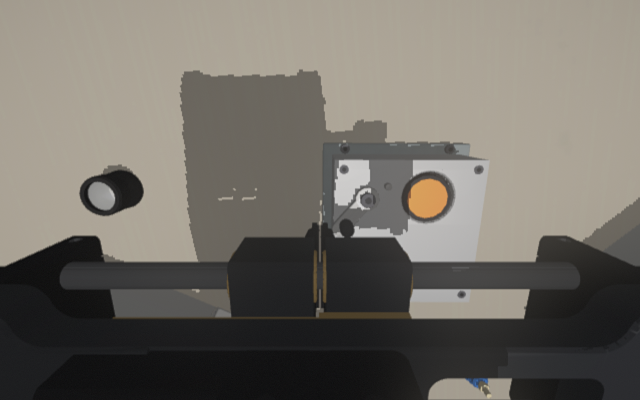

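View pics/d8.png

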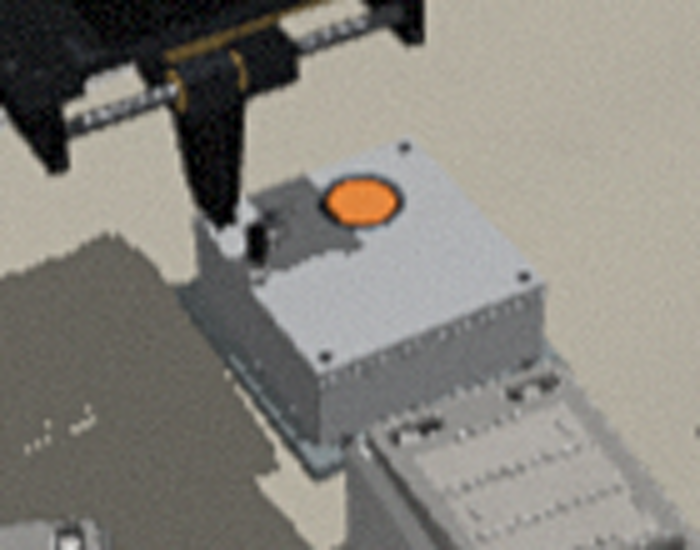

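>>> servo_tool(deltas="0 0 0.3 0 0 0 0; 0 0 0.32 0 0 0 0; 0 0 0.3 0 0 0 0; 0.1 0.02 0 0 0 0 0; 0.1 0.02 0 0 0 0 0; 0.1 0.02 0 0 0 0 0; 0.1 0.02 0 0 0 0 0; 0.1 0.02 0 0 0 0 0; 0.1 0.02 0 0 0 0 0; 0.1 0.02 0 0 0 0 0")

```text
clock: 9.73
eef_pos: [669.8, -47.0, 257.0]
tcp_rot: [3.14, 0.001, -1.693]
contact_force: [-2.3, 2.4, 0.6]
grip_width: 0.3
```

```bash
python3 look2.py 9
```

```text
9.7333 [669.78793092 -46.97751459 257.00799354] [ 3.14034323e+00  1.07564739e-03 -1.69328671e+00] [-2.25386303  2.37229191  0.6243397 ] 0.32814280407458263
```

View pics/w9.png

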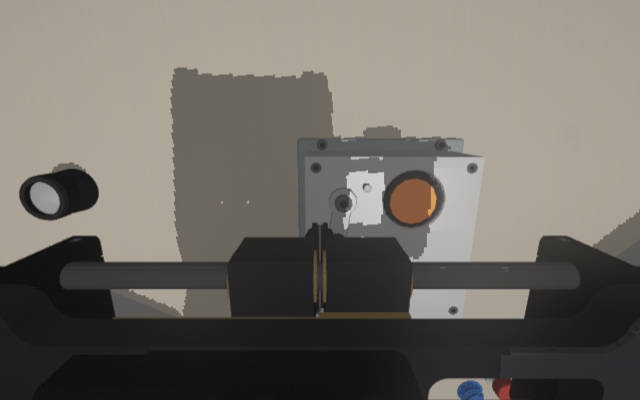

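View pics/d9.png

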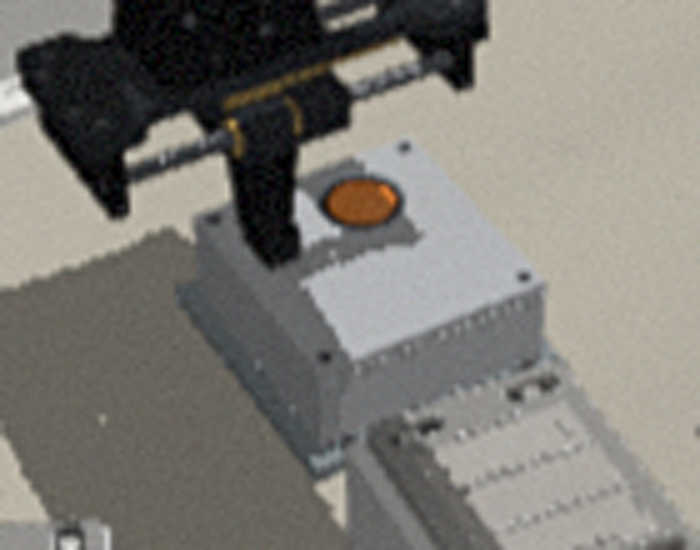

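>>> servo_tool(deltas="0.1 0 0 0 0 0 0; 0.1 0 0 0 0 0 0; 0.1 0 0 0 0 0 0; 0.1 0 0 0 0 0 0; 0.1 -0.04 0 0 0 0 0; 0.1 -0.06 0 0 0 0 0; 0.09 -0.07 0 0 0 0 0; 0.09 -0.07 0 0 0 0 0; 0 0 0 0 0 0 0")

```text
clock: 10.58
eef_pos: [675.0, -71.8, 257.3]
tcp_rot: [-3.14, 0.0, -1.694]
contact_force: [0.9, 2.6, 1.1]
grip_width: 0.6
```

```bash
python3 look2.py 10
```

```text
10.5833 [675.04697958 -71.84970823 257.25933162] [-3.13995180e+00  1.73275735e-04 -1.69390930e+00] [0.90347313 2.59961165 1.0729942 ] 0.5549890118750376
```

View pics/w10.png

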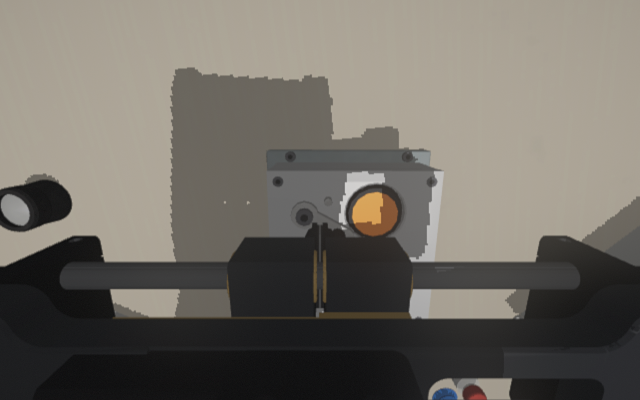

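View pics/d10.png

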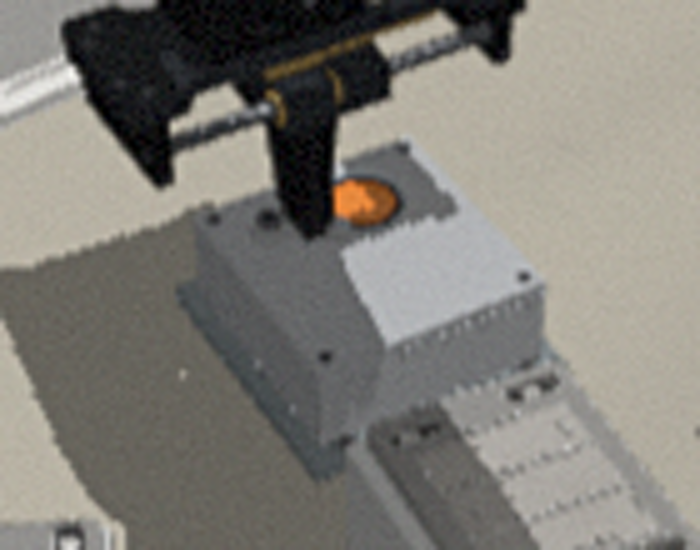

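>>> servo_tool(deltas="-0.2 0.05 0 0 0 0 0; 0 0.3 0 0 0 0 0; 0 0.3 0 0 0 0 0; 0.2 0 0 0 0 0 0; 0.23 0 0 0 0 0 0; 0.2 0 0 0 0 0 0; 0 -0.08 0 0 0 0 0; 0 -0.1 0 0 0 0 0; 0 -0.1 0 0 0 0 0; 0 -0.1 0 0 0 0 0")

```text
clock: 11.52
eef_pos: [664.8, -83.6, 256.6]
tcp_rot: [3.139, -0.001, -1.694]
contact_force: [-3.3, -1.1, -1.2]
grip_width: 0.5
```

```bash
python3 look2.py 11
```

```text
11.5167 [664.76414854 -83.60038066 256.61172709] [ 3.13896556e+00 -7.71315176e-04 -1.69355855e+00] [-3.28728331 -1.10961208 -1.21938712] 0.4793483437086001
```

View pics/w11.png

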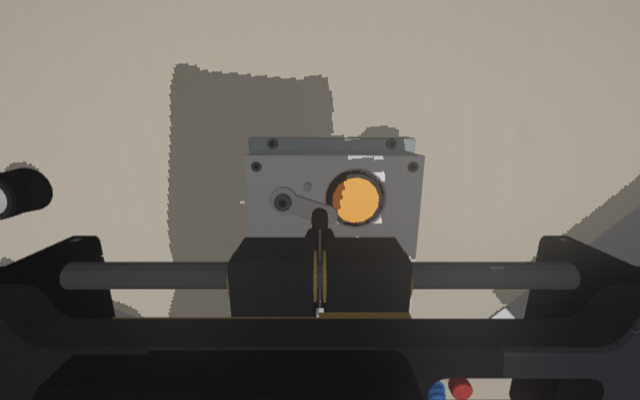

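View pics/d11.png

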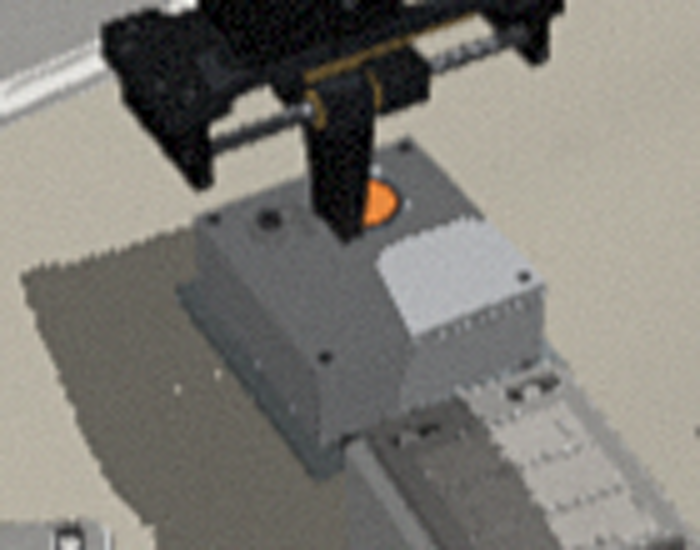

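>>> servo_tool(deltas="0 -0.05 0 0 0 0 0; 0 -0.05 0 0 0 0 0; 0 -0.05 0 0 0 0 0; 0 -0.05 0 0 0 0 0; 0 -0.03 0 0 0 0 0; 0 0 0 0 0 0 0")

```text
clock: 12.12
eef_pos: [671.7, -84.1, 256.7]
tcp_rot: [3.141, -0.0, -1.693]
contact_force: [-3.5, -2.2, -0.1]
grip_width: 0.7
```

```bash
python3 look2.py 12
```

```text
12.1167 [671.66062212 -84.08403468 256.71083339] [ 3.14076694e+00 -1.88895747e-04 -1.69338258e+00] [-3.53117221 -2.15718645 -0.13187249] 0.7194474459602663
```

View pics/w12.png

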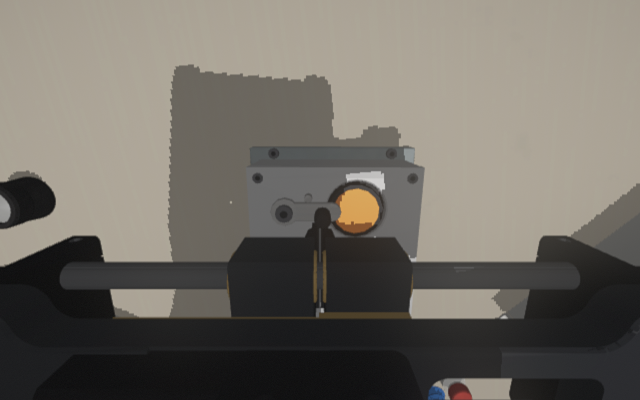

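>>> servo_tool(deltas="0 -0.025 0 0 0 0 0; 0 -0.025 0 0 0 0 0; 0 0 0 0 0 0 0; 0 0 0 0 0 0 0")

```text
clock: 12.55
eef_pos: [672.5, -84.1, 256.7]
tcp_rot: [3.138, -0.0, -1.693]
contact_force: [-6.3, -2.5, 1.8]
grip_width: 0.4
```

>>> servo_tool(deltas="0 -0.025 0 0 0 0 0; 0 0 0 0 0 0 0; 0 0 0 0 0 0 0")

```text
clock: 12.8
eef_pos: [672.9, -84.1, 256.7]
tcp_rot: [3.136, -0.0, -1.693]
contact_force: [-10.0, -1.7, 3.2]
grip_width: 0.7
```

>>> servo_tool(deltas="0 0.1 0 0 0 0 0; 0 0.3 0 0 0 0 0; 0 0.2 -0.5 0 0 0 0; 0 0 -1 0 0 0 0; 0 0.5 -1 0 0 0 0; 0 0.5 -1 0 0 0 0; 0 0 0 0 0 0 0; 0 0 0 0 0 0 0")

```text
clock: 13.47
eef_pos: [626.4, -78.0, 365.9]
tcp_rot: [-3.134, 0.0, -1.693]
contact_force: [0.2, -0.2, 0.2]
grip_width: 0.3
```

```bash
python3 look2.py 13
python3 - <<'E'
import cv2
a=cv2.imread("pics/w13.png")[80:230,230:430];cv2.imwrite("pics/w13z.png",cv2.resize(a,None,fx=4,fy=4,interpolation=2))
E
```

```text
13.4667 [626.42768897 -77.982916   365.8617977 ] [-3.13371344e+00  3.56107326e-04 -1.69313846e+00] [ 0.17740732 -0.16493987  0.22646795] 0.28913276730266974
```

View pics/w13z.png

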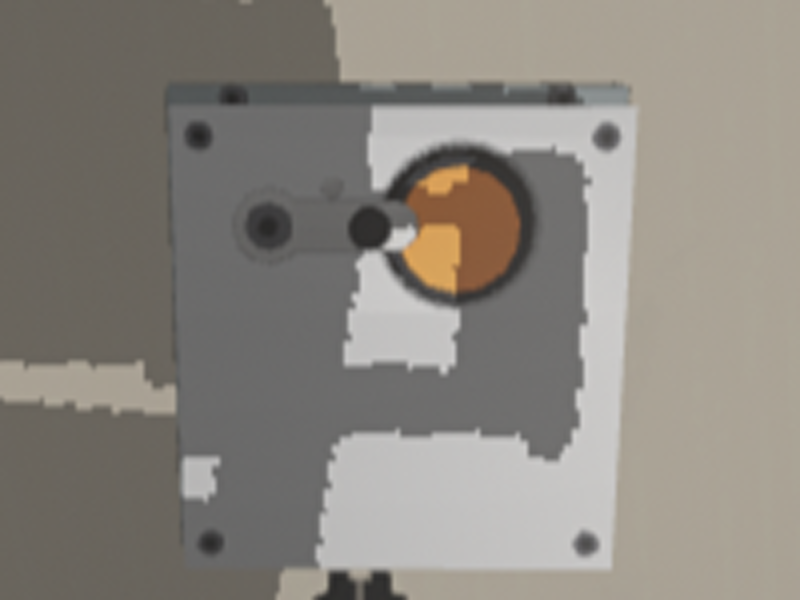

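View pics/d13.png

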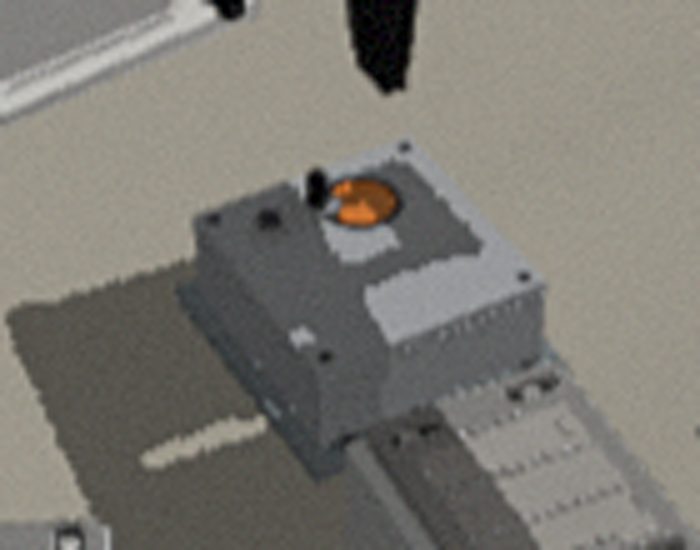

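Run:
```python
from rel import *
W,s=pickle.load(open("w13.pkl","rb"))
wp=lambda x,y:(230+x/4-.4,80+y/4-.4)
a=ray(W,wp(268,226),65);b=ray(W,wp(369,227),79);print(a,b,np.hypot(*(b-a)[:2]), np.arctan2(*(b-a)[:2])*1, "expected -y nest dir x/y angle")
d=(b-a)[:2];c,sn=np.cos(-.1238),np.sin(-.1238);print("nest",c*d[0]+sn*d[1],-sn*d[0]+c*d[1])
from workcell import bot
print(bot.finish_job())
```

```text
[690.49210155 -64.18411698  65.        ] [687.76233695 -87.82518096  79.        ] 23.798141119451888 -3.0266346686250722 expected -y nest dir x/y angle
nest 0.21042077973898143 -23.797210841541933
the job is handed in; nothing more can be done
None
```

The filter is seated in the pocket with the clip closed over it, and the job was handed in at about 13.5 s of the 48 s allowed.

- **Filter:** I pushed it across the land with the two fingertips held 20 mm apart and not gripping. It dropped into the pocket. Afterwards it stayed put relative to the nest while the fingers moved on another 1.5 mm. Contact forces stayed around 1 N. The wrist and side views show it lying flat.
- **Clip:** I pushed the knob round with closed fingers, first from behind and then from the side. The force rose from about 3.5 N to 10 N over the last 1.2 mm of tool travel, so the clip is against its stop. The last picture puts the knob 23.8 mm from the pivot along the nest's -y and 0.2 mm off line. That is an angle of about 0, with the nose over the filter's rim.
- **Bystanders:** I did not touch the loupe, suction cup or vial. The arm stood clear with near-zero force at hand-in.

The cameras disagreed by about 2 mm on the nest's position, within their stated calibration. I placed the push from the wrist view and saw no failed checks.

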